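# Move the snap cover to the filled lunch box

## Task

The filled lunch box stands open: take the snap-fit cover off the empty lunch box by pinching its two side tabs together, put it on the filled box and press it gently home until both tabs have sprung out and it is locked. Leave both boxes and everything else standing where they are.

Things in the scene. Friction and masses are not known exactly. Their poses are not given: they have to be found in the camera images.
- cover: White plastic snap cover, 126 x 74 mm, plate 6 mm thick, about 0.14 kg, same either way round. Origin: centre of the plate's underside; x along its length, y across from tab to tab, z up. Two upright tabs stand on its middle (see cover_grip). Origin above a box's rim: 5 mm = lying on its free rubber seal, not locked; about 1.5 mm = locked; 0 = plate hard on the rim.
- cover_grip (a point): Point midway between the two tabs, 30 mm above the cover's origin (24 mm above the plate's top): the height at which to pinch. Axes as the cover. Each tab is 24 mm long (x), 5 mm thick and reaches from 2 to 38 mm above the plate's top; outer faces 54 mm apart (y = +27 and -27 mm) when sprung out, 40 mm apart when fully in.
- cover_foot (a point): Centre of the cover's lower side, 12 mm under its origin, at the foot of its skirt: round-edged, 111 x 59 mm, it enters the box mouth (114 x 62 mm) with 1.5 mm play all round. The tabs' legs inside it end in outward barbs, lowest point 25 mm under the origin, which hook under shelves inside the box; pinched in, they pass freely.
- seal (a joint): Squeeze of the rubber seal under the plate's edge, m: 0 free, 0.0035 locked, 0.005 at the hard stop (plate on rim). It springs the cover up: pushing down takes 5 N at first, 11 N at the stop. The barbs pass under the shelves only in the last 1.5 mm: push to the stop with the tabs in, then let them spring out. More than 32 N on the filled box damages the cover.
- tab_a (a joint): Inward travel of the tab on the cover's +y side, m: 0 sprung out, 0.007 fully in (hard stop). Spring: 4 N at the start, 11 N fully in, a few newtons more under load. Its barb is free of the box from about 0.0055. A tab cracks if pinched with more than 60 N; 20 to 40 N is right.
- tab_b (a joint): The same for the tab on the cover's -y side.
- empty_box: Empty steel lunch box, 126 x 74 mm, 60 mm high, with a round-edged rim, loose, 0.55 kg; at the start the cover is locked on it. Origin: centre of its underside; x along its length, z up.
- empty_box_rim (a point): Centre of the empty box's mouth at rim height, 60 mm above its origin. Axes as the box.
- full_box: Steel lunch box of the same length and width (126 x 74 mm), loose, about 0.9 kg, open, with three short stacks of biscuits inside (top 26 mm above its underside). Its rim is a band pressed on by hand: 60 to 74 mm above the underside, a different height each time and not measured, to be felt. Origin: centre of its underside; x along its length, z up.
- full_box_rim (a point): Centre of the filled box's mouth, 60 mm above its origin: the lowest height at which the rim can be. The true rim and its catch shelves are 0 to 14 mm higher. Axes as the box. The cover goes on centred here with its x axis along the box's, either way round.
- bowl: Bystander: white ceramic bowl, 110 mm across, 50 mm high. Origin: centre of its underside.
- tumbler: Bystander: steel tumbler, 68 mm across, 95 mm high. Origin: centre of its underside.
- ladle: Bystander: steel ladle lying flat, 235 mm long along its x. Origin on the table under its handle.
- jug: Bystander: blue plastic jug with a flap on the spout, 110 mm across, 200 mm high, handle to its +y. Origin: centre of its underside.
- wood_box: Bystander: wooden box with a sliding lid, 120 x 80 x 60 mm. Origin: centre of its underside.
- pepper_pot: Bystander: turned wooden pepper pot, 48 mm across, 88 mm high. Origin: centre of its underside.
Mind the look-alikes: they are no part of the job. What is shaped like the full_box but orange is not meant. Leave any purple look-alike of the cover alone.

How it is judged:
By the outcome, as a careful person would: the job done as asked, in the order asked, and still so for the second after the job is handed in, with the robot touching nothing.
It also fails if it takes over 58 s, if anything falls off the work surface, if the arm or the gripper's body presses on something with over 40 N, if the wrist force passes 120 N, or if a joint passes its speed limit or range.

## Robot

A 6-joint arm with a two-finger parallel gripper is mounted at the origin on the work surface. World frame = base frame: x ahead of the robot, y to its left, z up, the work surface at z = 0. Lengths are in m, angles in rad, forces in N, time in s.
With the tool pointing down it reaches from about 0.35 to 0.975 m from the base axis. Payload 4.9 kg.
Tool frame: the origin (TCP) lies at the very end of the fingers, on their centre line; the grasp point (between the pads) lies behind it (manip.pinch_z is the y of the grasp point in the tool frame, in m); y points along the fingers, x is the direction in which the jaws open and shut, and the axes are right-handed (so a half turn about y gives the same grasp; the last joint's range is limited). The gripper opens to 85 mm and grips with 20 to 120 N. Pads are 22 mm wide; open, the fingers measure 114 mm over their backs; the gripper's body (76 mm by 85 mm) begins 54 mm behind the grasp point. The pads swing forward as they close: fully open they stand 13 mm farther back than shut.
Start: joints at [-1.407, 0.053, 1.613, -0, 1.476, -0.119], TCP at [0.174, -0.6, 0.231] pointing down, gripper open.
Joint ranges: [-3.01, 3.01], [-1.01, 2.22], [0.06, 2.58], [-1.02, 4.17], [0.09, 2.62], [-3.14, 3.14]. Speed limits (rad/s): [2.57, 2.57, 3.14, 3.14, 3.14, 3.14].

## Interface

Orientations are given as a unit quaternion [w, x, y, z].
In Python, from plant import manip gives the robot as it stands.
- The arm moves only by the tool drive_tool, never from a script. Its argument "motion" is a list of rows, each a list of 3 entries, a list of its own where there are three numbers: the shift along the tool's x, y, z in units of 25 mm (1.0 is 25 mm), then the turn, a rotation vector about the tool's x, y, z in units of 5 degrees (1.0 is 5 degrees), then the closure, from -1 (fully open) to 1 (shut). A call has 1 to 12 rows; each row shifts and turns the commanded pose from where the row before left it, along the tool's axes as they then stand; what a row does not reach is not made up. A row lasts 1/10 s, in which the tool goes at most 50 mm and 8.59 degrees, less where a joint would pass 70% of its speed; a pose out of reach is approached as far as the arm can. A call is refused whole if a number of a shift passes 1 or a number of a turn 1, either way. A call with a gripper value outside its range is refused whole. The fingers move at their own pace and stop on an object; the grip force is fixed at half the most. Time passes only in rows, so rows that do not move let the fingers close. It gives the time, the measured TCP pose, the force and the opening at its end, in the units of the state.
- manip.state(): the state, without advancing time (a new reading comes with each control period).
- manip.grab_frame(name): name is "scene" or "top"; returns a dict with "img" (480x640x3 uint8, blue, green, red), "range_z" (480x640 float32, m along the optical axis (not along the pixel's ray), 0 where there is no reading), "camera_matrix" (3x3 intrinsics, pixels), "k1" (the pictures are not rectified: a ray, as slopes to the right and down, at radius r is drawn at 1 + k1 r^2 times it, then the intrinsics apply), "world_from_camera" (4x4, takes a point from camera to world coordinates). Camera axes: x right, y down, z forward; pixel columns grow to the right and rows downward; lengths in m; the calibration is good to about 2 mm. A picture is of the moment at which its call begins.
- manip.job_done(): hands the job in, once; it reports no verdict.
The state is a dict: "time": time; "joint_pos": joint angles; "joint_vel": joint speeds; "joint_efforts": joint torques, N m; "tool_pos": TCP position; "tool_rot": TCP orientation; "contact_force": force on the tool from outside, world axes, zero at the start; "ft_torque": the same for the moment, N m; "gripper_width": opening from 0.0 (shut) to 1.0 (fully open).
Only numpy, scipy, OpenCV 4.12 (cv2) and the standard library are available. Lean on these libraries where they do the work, as an engineer would, in place of code of your own. Each camera call takes 0.05 s, during which the arm holds its last target. There are 200 camera calls.

## Working session

There is one attempt and no reset: what is moved stays moved. The work goes in short steps, Python scripts to look and compute and a tool call to move; the robot and the scene stay as the last step left them, time stands still between calls to the robot, and variables do not carry over. Pictures are saved under pics/ and viewed, about 8 in all and at most 12, crops included, and the job is handed in when it is done.

Besides the shell and the picture viewer there is one more tool, called after "Request:" as a command line: name --argument value ..., lists and objects as JSON in quotes. drive_tool: Moves the arm, as the interface text tells. Its arguments: {"type":"object","properties":{"motion":{"type":"array","items":{"type":"array"}}},"required":["motion"]}

```bash
ls; mkdir -p pics; cat > h.py <<'E'
import numpy as np, cv2
from plant import manip
def grab(n,save=None):
    f=manip.grab_frame(n)
    np.savez(f'pics/{n}.npz',**{k:np.asarray(v) for k,v in f.items()})
    if save: cv2.imwrite('pics/'+save,f['img'])
    return f
def cloud(f):
    K=np.asarray(f['camera_matrix'],float);k1=float(f['k1']);T=np.asarray(f['world_from_camera'])
    h,w=f['range_z'].shape
    u,v=np.meshgrid(np.arange(w),np.arange(h))
    p=cv2.undistortPoints(np.stack([u,v],-1).reshape(-1,1,2).astype(np.float64),K,np.array([k1,0,0,0.]),).reshape(h,w,2)
    z=f['range_z'].astype(float)
    P=np.dstack([p*z[...,None],z])@T[:3,:3].T+T[:3,3]
    P[z==0]=np.nan
    return P
E
python3 - <<'E'
from h import *
a=grab('top','top0.png');b=grab('scene','scene0.png')
for f in(a,b):print(np.round(f['world_from_camera'],3).tolist(),f['k1'],np.round(f['camera_matrix'],1).tolist())
print(manip.state(),manip.pinch_z)
E
```

```text
pics
[[-0.018, -0.989, 0.146, 0.358], [-1.0, 0.021, 0.014, -0.012], [-0.017, -0.145, -0.989, 1.329], [0.0, 0.0, 0.0, 1.0]] -0.10281164878683859 [[593.4, 0.0, 318.7], [0.0, 593.4, 245.3], [0.0, 0.0, 1.0]]
[[-0.676, 0.536, -0.506, 1.19], [0.737, 0.475, -0.481, 0.634], [-0.017, -0.698, -0.716, 1.052], [0.0, 0.0, 0.0, 1.0]] -0.01997621468689706 [[520.6, 0.0, 316.6], [0.0, 520.6, 235.4], [0.0, 0.0, 1.0]]
{'time': 0.1, 'joint_pos': array([-1.40698626e+00,  5.33102251e-02,  1.61414611e+00, -9.91662213e-06,
        1.47600877e+00, -1.19004089e-01]), 'joint_vel': array([ 0.00236735, -0.00055768, -0.00360084, -0.00101987,  0.00055772,
       -0.00050717]), 'joint_efforts': array([ 1.81000596e-03, -3.94903886e+01, -3.71360528e+01,  5.57998465e-05,
        3.92550370e-03, -3.09730012e-05]), 'tool_pos': array([ 0.17431496, -0.59961438,  0.23018026]), 'tool_rot': array([ 0.56593242, -0.56502244,  0.42502163, -0.42405984]), 'contact_force': array([0.56262641, 0.47676308, 0.62064569]), 'ft_torque': array([-0.03998229, -0.00592857,  0.01427039]), 'gripper_width': 0.9975751707052047} -0.0187
```

View pics/top0.png

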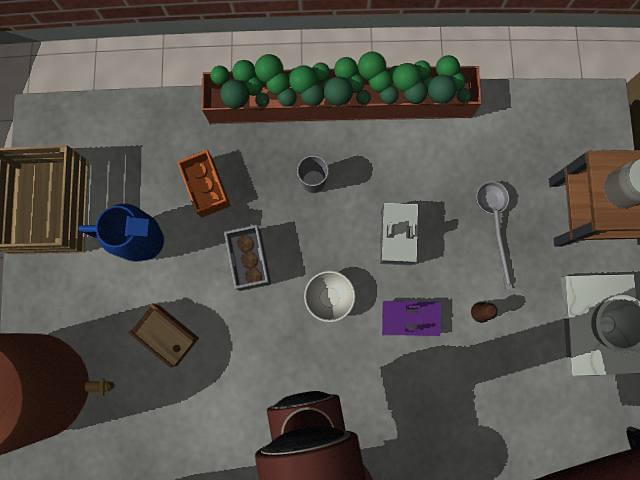

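View pics/scene0.png

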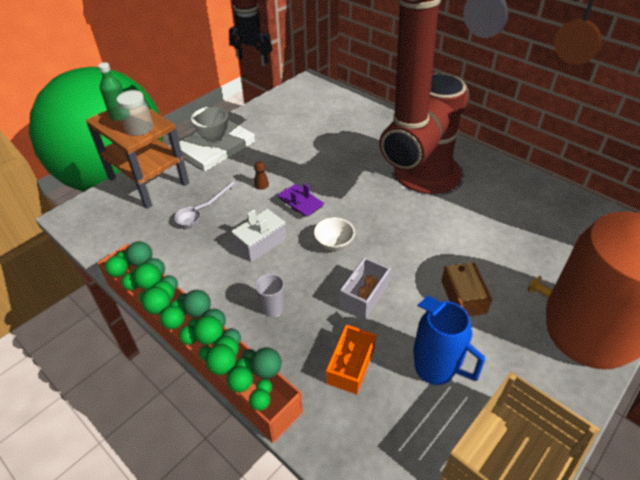

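Top view: the white cover on the empty box is at about (400,233), the open filled box at (247,257), the orange decoy at (204,182) and the purple cover at (412,318). Next I'll measure them from the depth data.

```bash
cat > m.py <<'E'
from h import *
def rect(P,lo,hi,cx,cy,r=.1):
    m=(P[...,2]>lo)&(P[...,2]<hi)&(np.hypot(P[...,0]-cx,P[...,1]-cy)<r)
    q=P[m]
    (c,s,a)=cv2.minAreaRect((q[:,:2]*1000).astype(np.float32))
    return len(q),np.round(c,1),np.round(s,1),round(a,1),np.round(np.percentile(q[:,2]*1000,[5,50,95]),1)
if __name__=='__main__':
  for n in('top','scene'):
    f=dict(np.load(f'pics/{n}.npz'));P=cloud(f)
    if n=='top':
        c1=P[225,390];c2=P[257,247]
        print(P[233,388],c2,'table',np.nanmedian(P[330:350,250:300,2]))
        c1=np.nanmean(P[210:258,386:415].reshape(-1,3),0)
    print(n)
    print('plate',rect(P,.055,.075,*c1[:2]))
    print('tabs',rect(P,.080,.115,*c1[:2],.06))
    print('full rim',rect(P,.052,.09,*c2[:2],.085))
    print('full all',rect(P,.03,.09,*c2[:2],.085))
    for lo in range(50,90,4): 
        m=(abs(P[...,2]*1000-lo-2)<2)&(np.hypot(*(P[...,:2]-c2[:2]).transpose(2,0,1))<.085);print(lo,m.sum(),end='; ')
    print()
E
python3 m.py
```

```text
[ 0.5625687  -0.14047447  0.10000361] [0.5270552  0.16583829 0.02908912] table 0.0010530399255030964
top
plate (1842, array([ 570.5, -169.5]), array([ 75.5, 127.7]), 86.2, array([63.9, 68.3, 72.7]))
tabs (97, array([ 569.7, -169.2]), array([56.5, 23.7]), 86.9, array([ 82.7, 103.6, 108.9]))
full rim (617, array([522.9, 163.7]), array([127.8,  75. ]), 10.6, array([57.9, 72.2, 77.2]))
full all (833, array([522.9, 163.7]), array([127.8,  75. ]), 10.6, array([31.6, 70.5, 76.9]))
50 19; 54 22; 58 22; 62 34; 66 89; 70 260; 74 165; 78 15; 82 0; 86 0; 
scene
plate (938, array([ 573.1, -167.9]), array([ 79.5, 129.4]), 84.8, array([58.1, 66. , 70.4]))
tabs (134, array([ 572.8, -167.9]), array([59.6, 26.9]), 84.2, array([ 81.3,  95.1, 104.9]))
full rim (660, array([526.6, 163.3]), array([131.8,  75.1]), 10.8, array([54.2, 67. , 73.7]))
full all (1114, array([526.6, 163.3]), array([131.8,  75.1]), 10.8, array([32.8, 57.1, 73. ]))
50 59; 54 103; 58 94; 62 89; 66 134; 70 187; 74 29; 78 1; 82 0; 86 0;
```

```bash
cat > plan.py <<'E'
from h import *
from scipy.spatial.transform import Rotation as R
def plan(x,y,z,jaw=None):
    """jaw: world yaw deg of tool x axis (mod 180). prints shift in tool units and yaw turn"""
    s=manip.state();q=s['tool_rot'];r=R.from_quat([q[1],q[2],q[3],q[0]]);M=r.as_matrix()
    d=np.array([x,y,z])-s['tool_pos']
    print('t',round(s['time'],2),'pos',np.round(s['tool_pos']*1e3,1),'F',np.round(s['contact_force'],1),'w',round(s['gripper_width'],3))
    print('tool x',np.round(M[:,0],3),'tool y',np.round(M[:,1],3),'tool z',np.round(M[:,2],3))
    print('shift units (tool)',np.round(M.T@d/.025,2))
    if jaw is not None:
        a=np.radians(jaw);X=np.array([np.cos(a),np.sin(a),0])
        if X@M[:,0]<0:X=-X
        Y=np.array([0,0,-1.]);N=np.stack([X,Y,np.cross(X,Y)],1)
        print('turn units (tool)',np.round(np.degrees(R.from_matrix(M.T@N).as_rotvec())/5,2),'q6',np.round(s['joint_pos'],2))
E
python3 - <<'E'
from plan import *
plan(.571,-.1692,.16,86.5)
P=cloud(dict(np.load('pics/top.npz')))
a=np.array([.174,-.6]);b=np.array([.571,-.169])
for t in np.linspace(0,1,11):
    c=a+(b-a)*t;m=np.hypot(P[...,0]-c[0],P[...,1]-c[1])<.12
    print(np.round(c,2),np.nanmax(P[m][:,2]) if m.any() else None,end=' ')
E
```

```text
t 0.1 pos [ 174.3 -599.6  230.2] F [0.6 0.5 0.6] w 0.998
tool x [ 0.279 -0.96  -0.002] tool y [-0.     0.002 -1.   ] tool z [0.96  0.279 0.   ]
shift units (tool) [-12.1    2.83  20.04]
turn units (tool) [ 0.    3.94 -0.02] q6 [-1.41  0.05  1.61 -0.    1.48 -0.12]
[ 0.17 -0.6 ] 0.33049026938170545 [ 0.21 -0.56] 0.33049026938170545 [ 0.25 -0.51] 0.5519482633961922 [ 0.29 -0.47] 0.5534298793515656 [ 0.33 -0.43] 0.0941443464750944 [ 0.37 -0.38] 0.0941443464750944 [ 0.41 -0.34] 0.0941443464750944 [ 0.45 -0.3 ] 0.0941443464750944 [ 0.49 -0.26] 0.1132062065618753 [ 0.53 -0.21] 0.1132062065618753 [ 0.57 -0.17] 0.1132062065618753
```

Request:
drive_tool --motion '[[[-0.3,0,0.3],[0,1,0],-1],[[-0.5,0,0.8],[0,1,0],-1],[[-0.6,0,1],[0,1,0],-1],[[-0.6,0,1],[0,0.94,0],-1],[[-0.9,0,0.8],[0,0,0],-1],[[-0.9,0,0.8],[0,0,0],-1],[[-0.9,0,0.8],[0,0,0],-1],[[-0.9,0,0.8],[0,0,0],-1],[[-0.9,0,0.8],[0,0,0],-1],[[-0.9,0,0.8],[0,0,0],-1]]'

```text
time: 1.1
tool_pos: [0.3732, -0.4129, 0.2307]
tool_rot: [0.485, -0.484, 0.515, -0.515]
contact_force: [-0.6, -0.2, -0.1]
gripper_width: 0.998
```

```bash
python3 -c "
from plan import *
plan(.571,-.1692,.16,86.5)"
```

```text
t 1.1 pos [ 373.2 -412.9  230.7] F [-0.6 -0.2 -0.1] w 0.998
tool x [-0.061 -0.998 -0.001] tool y [-0.     0.001 -1.   ] tool z [ 0.998 -0.061 -0.001]
shift units (tool) [-10.21   2.83   7.3 ]
turn units (tool) [ 0.01 -0.   -0.01] q6 [-0.97 -0.11  1.77  0.    1.48  0.66]
```

Request:
drive_tool --motion '[[[-1,0,0.7],[0,0,0],-1],[[-1,0,0.7],[0,0,0],-1],[[-1,0,0.7],[0,0,0],-1],[[-1,0,0.7],[0,0,0],-1],[[-1,0,0.7],[0,0,0],-1],[[-1,0,0.7],[0,0,0],-1],[[-1,0,0.7],[0,0,0],-1],[[-1,0.3,0.7],[0,0,0],-1],[[-1,0.8,0.7],[0,0,0],-1],[[-0.8,0.8,0.7],[0,0,0],-1],[[-0.4,0.8,0.3],[0,0,0],-1],[[0,0,0],[0,0,0],-1]]'

```text
time: 2.3
tool_pos: [0.5687, -0.1685, 0.1595]
tool_rot: [0.484, -0.486, 0.517, -0.512]
contact_force: [0.5, -0.6, -0.1]
gripper_width: 1.001
```

```bash
python3 -c "
from plan import *
grab('scene','s1.png')
im=cv2.imread('pics/s1.png')[150:330,170:350]
cv2.imwrite('pics/s1c.png',cv2.resize(im,None,fx=3.3,fy=3.3,interpolation=2))
plan(.571,-.1692,.0728,86.5)"
```

```text
t 2.35 pos [ 569.2 -169.7  161.5] F [-0.3 -0.5 -0. ] w 0.999
tool x [-0.06  -0.998 -0.001] tool y [-0.004  0.002 -1.   ] tool z [ 0.998 -0.06  -0.005]
shift units (tool) [-0.02  3.55  0.09]
turn units (tool) [ 0.05  0.02 -0.02] q6 [-0.41  0.04  1.75 -0.    1.36  1.22]
```

View pics/s1c.png

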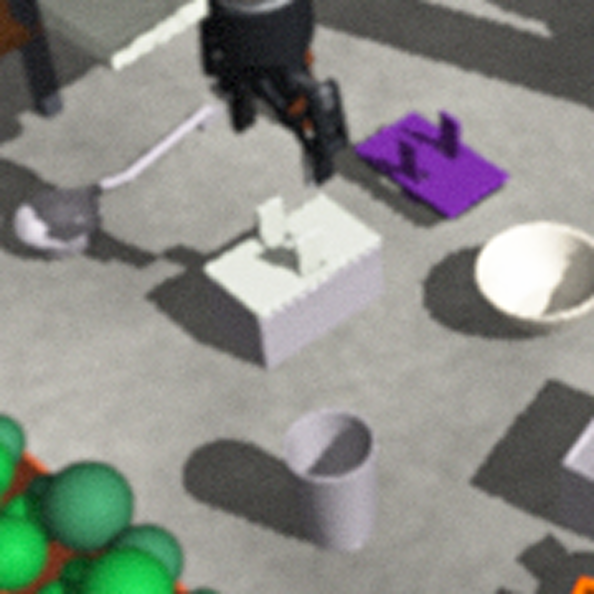

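Request:
drive_tool --motion '[[[0,0.5,0.05],[0,0,0],-1],[[0,0.8,0.03],[0,0,0],-1],[[0,0.8,0],[0,0,0],-1],[[0,0.7,0],[0,0,0],-1],[[0,0.4,0],[0,0,0],-1],[[0,0.2,0],[0,0,0],-1],[[0,0.1,0],[0,0,0],-1],[[0,0,0],[0,0,0],-1],[[0,0,0],[0,0,0],0]]'

```text
time: 3.25
tool_pos: [0.573, -0.1712, 0.0774]
tool_rot: [-0.485, 0.484, -0.514, 0.516]
contact_force: [0.2, -0.7, 0.7]
gripper_width: 0.858
```

```bash
python3 -c "
from plan import *
plan(.571,-.1692,.0728,86.5)"
```

```text
t 3.25 pos [ 573.  -171.2   77.4] F [ 0.2 -0.7  0.7] w 0.858
tool x [-0.061 -0.998  0.001] tool y [ 0.002 -0.001 -1.   ] tool z [ 0.998 -0.061  0.002]
shift units (tool) [-0.08  0.18 -0.08]
turn units (tool) [-0.02  0.    0.01] q6 [-0.41  0.13  1.8  -0.    1.21  1.22]
```

Request:
drive_tool --motion '[[[0,0.1,0],[0,0,0],-0.2],[[0,0,0],[0,0,0],-0.2],[[0,0,0],[0,0,0],-0.2],[[0,0,0],[0,0,0],-0.2],[[0,0,0],[0,0,0],-0.2]]'

```text
time: 3.75
tool_pos: [0.5728, -0.1705, 0.0743]
tool_rot: [-0.485, 0.484, -0.515, 0.515]
contact_force: [1.2, 3.9, 3.3]
gripper_width: 0.601
```

Request:
drive_tool --motion '[[[0,0,0],[0,0,0],-0.1],[[0,0,0],[0,0,0],-0.1],[[0,0,0],[0,0,0],-0.1]]'

```text
time: 4.05
tool_pos: [0.5728, -0.1711, 0.0748]
tool_rot: [-0.485, 0.484, -0.515, 0.515]
contact_force: [-0.0, 3.9, 5.6]
gripper_width: 0.552
```

Request:
drive_tool --motion '[[[0,0,0],[0,0,0],0],[[0,0,0],[0,0,0],0],[[0,0,0],[0,0,0],0]]'

```text
time: 4.35
tool_pos: [0.5728, -0.1712, 0.0753]
tool_rot: [-0.485, 0.484, -0.515, 0.515]
contact_force: [-1.6, 3.4, 7.6]
gripper_width: 0.503
```

Request:
drive_tool --motion '[[[-0.05,0,0],[0,0,0],0.04],[[0,-0.03,0],[0,0,0],0.06],[[0,0,0],[0,0,0],0.06],[[0,0,0],[0,0,0],0.06]]'

```text
time: 4.75
tool_pos: [0.573, -0.1704, 0.0761]
tool_rot: [-0.484, 0.485, -0.514, 0.516]
contact_force: [-1.2, 2.0, 7.3]
gripper_width: 0.473
```

Request:
drive_tool --motion '[[[0,0,0],[0,0,0],0.08],[[0,0,0],[0,0,0],0.08],[[0,0,0],[0,0,0],0.08]]'

```text
time: 5.05
tool_pos: [0.573, -0.1701, 0.0762]
tool_rot: [-0.485, 0.485, -0.514, 0.516]
contact_force: [-0.6, 2.3, 8.1]
gripper_width: 0.465
```

Request:
drive_tool --motion '[[[0,0,0],[0,0,0],0.1],[[0,0,0],[0,0,0],0.1],[[0,0,0],[0,0,0],0.1]]'

```text
time: 5.35
tool_pos: [0.573, -0.1701, 0.0762]
tool_rot: [-0.485, 0.485, -0.514, 0.516]
contact_force: [-2.5, 3.0, 7.9]
gripper_width: 0.455
```

Request:
drive_tool --motion '[[[0,0,0],[0,0,0],0.13],[[0,0,0],[0,0,0],0.13],[[0,0,0],[0,0,0],0.13]]'

```text
time: 5.65
tool_pos: [0.573, -0.1701, 0.0763]
tool_rot: [-0.485, 0.485, -0.514, 0.516]
contact_force: [-2.2, 3.1, 6.6]
gripper_width: 0.446
```

Request:
drive_tool --motion '[[[0,-0.1,0],[0,0,0],0.13],[[0,-0.1,0],[0,0,0],0.13],[[0,-0.1,0],[0,0,0],0.13],[[0,-0.1,0],[0,0,0],0.13],[[0,0,0],[0,0,0],0.13]]'

```text
time: 6.15
tool_pos: [0.572, -0.1698, 0.0841]
tool_rot: [0.484, -0.485, 0.515, -0.515]
contact_force: [0.8, -0.8, -2.0]
gripper_width: 0.445
```

Request:
drive_tool --motion '[[[0,-0.3,0],[0,0,0],0.13],[[0,-0.4,0],[0,0,0],0.13],[[0,-0.5,0],[0,0,0],0.13],[[0,-0.5,0],[0,0,0],0.13],[[0,-0.7,0],[0,0,0],0.13],[[0,-0.8,0],[0,0,0],0.13],[[0,-0.8,0],[0,0,0],0.13],[[0,0,0],[0,0,0],0.13]]'

```text
time: 6.95
tool_pos: [0.5747, -0.1706, 0.1898]
tool_rot: [-0.486, 0.483, -0.512, 0.518]
contact_force: [0.6, -0.4, -0.6]
gripper_width: 0.444
```

```bash
python3 -c "
from plan import *
f=grab('scene','s2.png')
im=cv2.imread('pics/s2.png')[120:300,170:350]
cv2.imwrite('pics/s2c.png',cv2.resize(im,None,fx=3.3,fy=3.3,interpolation=2))
plan(.523,.1637,.18,100.7)
from m import rect
P=cloud(f)
print(rect(P,.04,.068,.573,-.168,.085))
"
```

```text
t 7.0 pos [ 573.7 -170.2  187.5] F [ 0.3  0.4 -2.5] w 0.444
tool x [-0.061 -0.998  0.002] tool y [ 0.005 -0.002 -1.   ] tool z [ 0.998 -0.061  0.005]
shift units (tool) [-13.21   0.26  -2.84]
turn units (tool) [-0.05 -2.84  0.03] q6 [-0.41  0.02  1.72 -0.    1.4   1.22]
(599, array([ 573.4, -169.3]), array([ 80.6, 128.7]), 87.2, array([41.8, 52.8, 60.9]))
```

View pics/s2c.png

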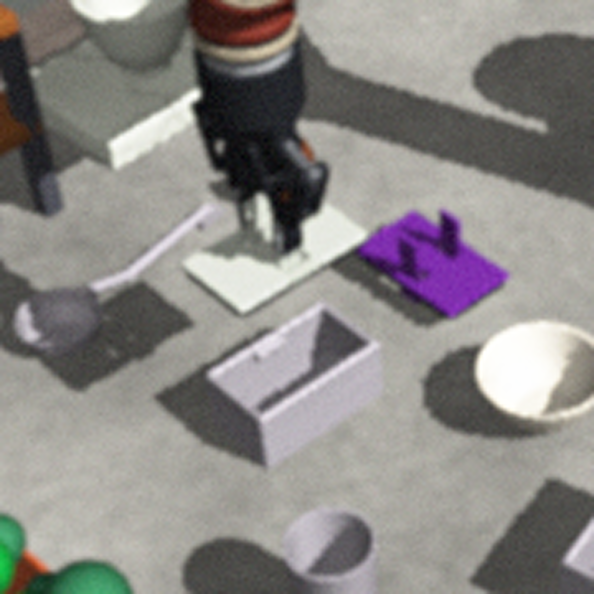

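The cover is off and held level, and the empty box stands where it was. Now I'll carry the cover over to the filled box.

Request:
drive_tool --motion '[[[-0.3,0,0],[0,-0.9,0],0.13],[[-0.6,0,0],[0,-0.9,0],0.13],[[-0.9,0,-0.2],[0,-0.9,0],0.13],[[-1,0,0],[0,-0.14,0],0.13],[[-1,0,0],[0,0,0],0.13],[[-1,0,0],[0,0,0],0.13],[[-1,0,0],[0,0,0],0.13],[[-1,0,0],[0,0,0],0.13],[[-1,0,0],[0,0,0],0.13],[[-1,0,0],[0,0,0],0.13],[[-1,0,0],[0,0,0],0.13],[[-1,0,0],[0,0,0],0.13]]'

```text
time: 8.2
tool_pos: [0.5229, 0.0968, 0.1831]
tool_rot: [-0.544, 0.545, -0.452, 0.451]
contact_force: [0.6, 0.0, -1.3]
gripper_width: 0.441
```

```bash
python3 -c "
from plan import *
plan(.523,.1637,.18,100.7)
"
```

```text
t 8.2 pos [522.9  96.8 183.1] F [ 0.6  0.  -1.3] w 0.441
tool x [ 0.186 -0.983 -0.   ] tool y [-0.002 -0.    -1.   ] tool z [ 0.983  0.186 -0.002]
shift units (tool) [-2.63  0.12  0.5 ]
turn units (tool) [ 0.02  0.   -0.  ] q6 [ 0.04 -0.14  1.88  0.    1.4   1.43]
```

Request:
drive_tool --motion '[[[-0.9,0,0.2],[0,0,0],0.13],[[-0.9,0.3,0.2],[0,0,0],0.13],[[-0.6,0.5,0.1],[0,0,0],0.13],[[-0.2,0.5,0],[0,0,0],0.13],[[0,0.2,0],[0,0,0],0.13],[[0,0,0],[0,0,0],0.13],[[0,0,0],[0,0,0],0.13],[[0,0,0],[0,0,0],0.13]]'

```text
time: 9.0
tool_pos: [0.5248, 0.1615, 0.1477]
tool_rot: [0.545, -0.544, 0.451, -0.452]
contact_force: [0.2, 0.3, -0.7]
gripper_width: 0.445
```

```bash
python3 -c "
from plan import *
from m import rect
plan(.523,.1637,.14,100.6)
for n in('top','scene'):
    f=grab(n,n+'3.png');P=cloud(f)
    print(n,'cover',rect(P,.112,.15,.523,.1637,.075),'box',rect(P,.03,.08,.523,.1637,.085))
im=cv2.imread('pics/scene3.png')[190:350,290:450]
cv2.imwrite('pics/s3c.png',cv2.resize(im,None,fx=3.6,fy=3.6,interpolation=2))
im=cv2.imread('pics/top3.png')[190:310,180:320]
cv2.imwrite('pics/t3c.png',cv2.resize(im,None,fx=4.5,fy=4.5,interpolation=2))
"
```

```text
t 9.0 pos [524.8 161.5 147.7] F [ 0.2  0.3 -0.7] w 0.445
tool x [ 0.185 -0.983  0.   ] tool y [ 0.001  0.    -1.   ] tool z [0.983 0.185 0.001]
shift units (tool) [-0.1   0.31 -0.05]
turn units (tool) [-0.01  0.01  0.  ] q6 [ 0.16 -0.06  1.87 -0.    1.33  1.55]
top cover (452, array([492. , 156.1]), array([65.8, 74.8]), 11.0, array([136. , 139.4, 143.5])) box (119, array([525.1, 127.2]), array([119.4,  13.2]), 4.7, array([33.6, 70.1, 75.5]))
scene cover (1024, array([525.4, 161.6]), array([128.9,  75.1]), 10.4, array([131. , 137.5, 140.8])) box (795, array([526.6, 163.2]), array([131. ,  74.6]), 10.5, array([32.9, 56.8, 73. ]))
```

View pics/s3c.png

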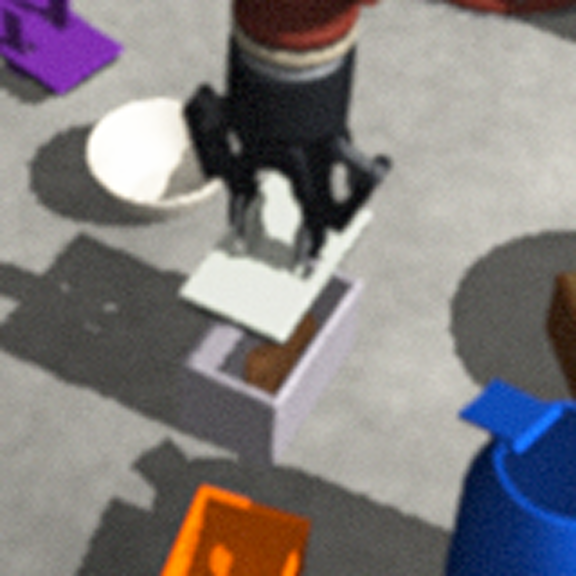

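View pics/t3c.png

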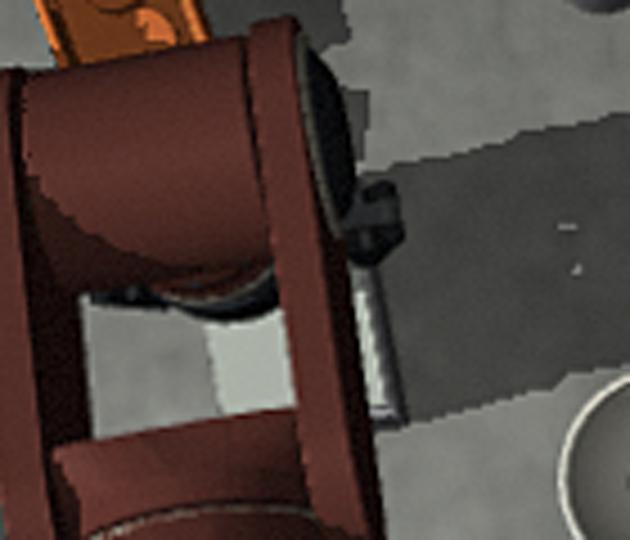

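Request:
drive_tool --motion '[[[-0.05,0.3,0.05],[0,0,0],0.13],[[0,0.5,0],[0,0,0],0.13],[[0,0.4,0],[0,0,0],0.13],[[0,0.1,0],[0,0,0],0.13],[[0,0,0],[0,0,0],0.13],[[0,0,0],[0,0,0],0.13]]'

```text
time: 9.7
tool_pos: [0.5253, 0.1636, 0.1146]
tool_rot: [0.544, -0.544, 0.451, -0.451]
contact_force: [0.2, 0.9, -1.7]
gripper_width: 0.438
```

```bash
python3 -c "
from plan import *
from m import rect
plan(.5258,.1628,.0987,100.6)
for i in range(2):
    f=grab('scene',f's4.png');P=cloud(f)
    z=P[...,2];near=np.hypot(P[...,0]-.525,P[...,1]-.163)<.09
    q=P[near&(z>.096)&(z<.113)];b=P[near&(z>.064)&(z<.078)]
    for w in(q,b): print(len(w),[np.round(v,1) for v in cv2.minAreaRect((w[:,:2]*1000).astype(np.float32))],np.median(w[:,2]))
    print(manip.state()['tool_pos'])
im=cv2.imread('pics/s4.png')[210:330,320:420]
cv2.imwrite('pics/s4c.png',cv2.resize(im,None,fx=5,fy=5,interpolation=2))
"
```

```text
t 9.7 pos [525.3 163.6 114.6] F [ 0.2  0.9 -1.7] w 0.438
tool x [ 0.186 -0.983  0.   ] tool y [ 0.  0. -1.] tool z [0.983 0.186 0.   ]
shift units (tool) [0.03 0.64 0.01]
turn units (tool) [-0.    0.02  0.  ] q6 [ 0.17 -0.02  1.89  0.    1.27  1.55]
933 [array([525.5, 162.9]), array([129. ,  75.6]), np.float64(10.4)] 0.10433120188648193
246 [array([527.5, 164.1]), array([130.5,  74.5]), np.float64(9.9)] 0.07025583030832266
[0.52550071 0.16364709 0.1149105 ]
936 [array([526.7, 163.3]), array([128.1,  75.5]), np.float64(10.2)] 0.10449236667798595
244 [array([526.5, 163.6]), array([131.5,  74.2]), np.float64(10.6)] 0.07020845332098313
[0.52559866 0.16362662 0.1151054 ]
```

View pics/s4c.png

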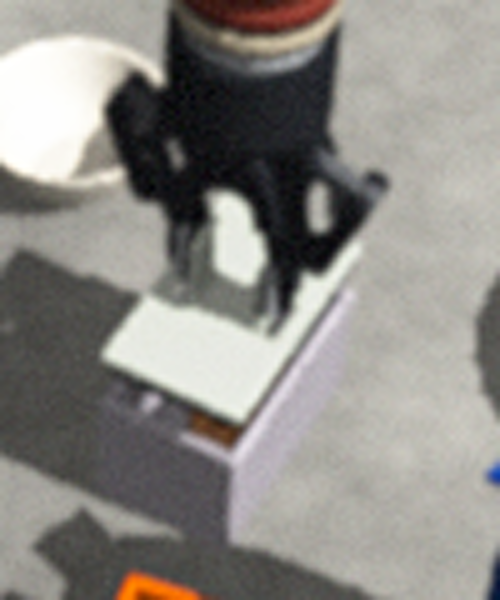

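Request:
drive_tool --motion '[[[0,0.2,0.02],[0,0,0],0.13],[[0,0.2,0],[0,0,0],0.13],[[0,0.1,0],[0,0,0],0.13],[[0,0,0],[0,0,0],0.13]]'

```text
time: 10.2
tool_pos: [0.5251, 0.1636, 0.1012]
tool_rot: [-0.544, 0.545, -0.452, 0.451]
contact_force: [0.2, -0.4, -1.5]
gripper_width: 0.444
```

Request:
drive_tool --motion '[[[0,0.1,0],[0,0,0],0.13],[[0,0.1,0],[0,0,0],0.13],[[0,0,0],[0,0,0],0.13]]'

```text
time: 10.5
tool_pos: [0.5254, 0.1636, 0.0966]
tool_rot: [-0.544, 0.545, -0.451, 0.451]
contact_force: [-0.1, -0.5, -1.1]
gripper_width: 0.444
```

Request:
drive_tool --motion '[[[0,0.1,0],[0,0,0],0.13],[[0,0,0],[0,0,0],0.13]]'

```text
time: 10.7
tool_pos: [0.5255, 0.1636, 0.0942]
tool_rot: [-0.544, 0.545, -0.451, 0.451]
contact_force: [0.4, 0.6, -1.9]
gripper_width: 0.446
```

Request:
drive_tool --motion '[[[0,0.08,0],[0,0,0],0.13],[[0,0,0],[0,0,0],0.13]]'

```text
time: 10.9
tool_pos: [0.526, 0.1637, 0.093]
tool_rot: [0.545, -0.544, 0.451, -0.451]
contact_force: [-0.0, -0.4, -0.0]
gripper_width: 0.441
```

Request:
drive_tool --motion '[[[0,0.08,0],[0,0,0],0.13],[[0,0,0],[0,0,0],0.13]]'

```text
time: 11.1
tool_pos: [0.5261, 0.1637, 0.0914]
tool_rot: [0.545, -0.544, 0.451, -0.451]
contact_force: [-2.0, 0.3, 5.5]
gripper_width: 0.441
```

Request:
drive_tool --motion '[[[0,0.06,0],[0,0,0],0.13],[[0,0,0],[0,0,0],0.13]]'

```text
time: 11.3
tool_pos: [0.5262, 0.1637, 0.0902]
tool_rot: [0.545, -0.544, 0.451, -0.451]
contact_force: [-2.1, -0.2, 6.8]
gripper_width: 0.444
```

Request:
drive_tool --motion '[[[0,0.06,0],[0,0,0],0.13],[[0,0,0],[0,0,0],0.13]]'

```text
time: 11.5
tool_pos: [0.5262, 0.1638, 0.089]
tool_rot: [0.545, -0.544, 0.451, -0.451]
contact_force: [-3.3, -1.3, 8.5]
gripper_width: 0.442
```

Request:
drive_tool --motion '[[[0,0.06,0],[0,0,0],0.13],[[0,0,0],[0,0,0],0.13]]'

```text
time: 11.7
tool_pos: [0.5263, 0.1638, 0.088]
tool_rot: [0.545, -0.544, 0.451, -0.451]
contact_force: [-4.5, -0.1, 8.9]
gripper_width: 0.441
```

Request:
drive_tool --motion '[[[0,0.05,0],[0,0,0],0.13],[[0,0,0],[0,0,0],0.13]]'

```text
time: 11.9
tool_pos: [0.5266, 0.1638, 0.0878]
tool_rot: [0.545, -0.544, 0.451, -0.451]
contact_force: [-6.0, -1.7, 13.9]
gripper_width: 0.444
```

Request:
drive_tool --motion '[[[0,0.04,-0.02],[0,0,0],0.13],[[0,0,0],[0,0,0],0.13],[[0,0,0],[0,0,0],0.13]]'

```text
time: 12.2
tool_pos: [0.5265, 0.1638, 0.0877]
tool_rot: [0.545, -0.544, 0.451, -0.452]
contact_force: [-7.0, -1.1, 17.7]
gripper_width: 0.444
```

```bash
python3 -c "
from plan import *
plan(.526,.1635,.0867,100.6); print(manip.state()['ft_torque'])"
```

```text
t 12.2 pos [526.5 163.8  87.7] F [-7.  -1.1 17.7] w 0.444
tool x [ 0.186 -0.983  0.   ] tool y [ 0.002  0.    -1.   ] tool z [0.983 0.186 0.002]
shift units (tool) [ 0.01  0.04 -0.02]
turn units (tool) [-0.02  0.02  0.  ] q6 [ 0.17  0.01  1.91 -0.    1.22  1.55]
[-0.28153798  1.34178251 -0.00438414]
```

Request:
drive_tool --motion '[[[0,0,-0.04],[0,0,0],0.13],[[0,0,0],[0,0,0],0.13],[[0,0,0],[0,0,0],0.13]]'

```text
time: 12.5
tool_pos: [0.5265, 0.1638, 0.0878]
tool_rot: [0.546, -0.543, 0.45, -0.452]
contact_force: [-3.9, -0.7, 14.6]
gripper_width: 0.442
```

Request:
drive_tool --motion '[[[0,0.02,-0.04],[0,0,0],0.13],[[0,0,0],[0,0,0],0.13],[[0,0,0],[0,0,0],0.13]]'

```text
time: 12.8
tool_pos: [0.5264, 0.1638, 0.0878]
tool_rot: [0.546, -0.543, 0.45, -0.453]
contact_force: [-2.5, -0.2, 14.8]
gripper_width: 0.444
```

Request:
drive_tool --motion '[[[0,0.04,0],[0,0,0],0.13],[[0,0,0],[0,0,0],0.13],[[0,0.02,0],[0,0,0],0.06],[[0,0,0],[0,0,0],0.06]]'

```text
time: 13.2
tool_pos: [0.5266, 0.1638, 0.0862]
tool_rot: [0.547, -0.542, 0.449, -0.453]
contact_force: [-1.6, -0.5, 13.8]
gripper_width: 0.465
```

Request:
drive_tool --motion '[[[0,0.03,0],[0,0,0],0.02],[[0,0,0],[0,0,0],0.02]]'

```text
time: 13.4
tool_pos: [0.5266, 0.1638, 0.0852]
tool_rot: [0.547, -0.542, 0.449, -0.453]
contact_force: [-0.2, -0.4, 12.0]
gripper_width: 0.49
```

Request:
drive_tool --motion '[[[0,0.04,0],[0,0,0],-0.02],[[0,0,0],[0,0,0],-0.06],[[0,0.02,0],[0,0,0],-0.1]]'

```text
time: 13.7
tool_pos: [0.5266, 0.1638, 0.0832]
tool_rot: [0.547, -0.542, 0.449, -0.453]
contact_force: [0.4, 0.4, 9.5]
gripper_width: 0.551
```

Request:
drive_tool --motion '[[[0,0,0],[0,0,0],-0.2],[[0,0,0],[0,0,0],-0.4],[[0,0,0],[0,0,0],-0.7],[[0,0,0],[0,0,0],-1],[[0,0,0],[0,0,0],-1],[[0,0,0],[0,0,0],-1],[[0,0,0],[0,0,0],-1]]'

```text
time: 14.4
tool_pos: [0.523, 0.1632, 0.0793]
tool_rot: [-0.544, 0.545, -0.451, 0.451]
contact_force: [-0.2, -0.1, 0.4]
gripper_width: 0.997
```

Request:
drive_tool --motion '[[[0,-0.3,0],[0,0,0],-1],[[0,-0.6,0],[0,0,0],-1],[[0,-0.8,0],[0,0,0],-1],[[0,-0.8,0],[0,0,0],-1],[[0,-0.5,0],[0,0,0],-1],[[0,0,0],[0,0,0],-1],[[0,0,0],[0,0,0],-1]]'

```text
time: 15.1
tool_pos: [0.5233, 0.1632, 0.1548]
tool_rot: [0.545, -0.544, 0.451, -0.451]
contact_force: [0.5, -0.0, -0.7]
gripper_width: 0.999
```

```bash
python3 -c "
from plan import *
plan(.525,.1635,.0877,100.6)
f=grab('scene','s5.png');P=cloud(f)
z=P[...,2];near=np.hypot(P[...,0]-.525,P[...,1]-.163)<.09
# plate: fit plane robustly on interior pts
c,s=np.cos(np.radians(10.6)),np.sin(np.radians(10.6))
dx,dy=P[...,0]-.526,P[...,1]-.1635;lx=c*dx+s*dy;ly=-s*dx+c*dy
m=(abs(ly)<.030)&(abs(lx)>.02)&(abs(lx)<.055)&(z>.07)&(z<.095)
q=P[m];print('plate z',np.median(z[m]),'+x',np.median(z[m&(lx>0)]),'-x',np.median(z[m&(lx<0)]),m.sum())
m=near&(z>.07)&(z<.09);print([np.round(v,1) for v in cv2.minAreaRect((P[m][:,:2]*1000).astype(np.float32))])
m=near&(abs(lx)<.02)&(abs(ly)<.04)&(z>.092)&(z<.122);print('tabs',m.sum(),np.round(np.percentile(ly[m]*1e3,[1,25,50,75,99]),1),'top',np.percentile(z[m],98))
im=cv2.imread('pics/s5.png')[210:330,320:420]
cv2.imwrite('pics/s5c.png',cv2.resize(im,None,fx=5,fy=5,interpolation=2))
"
```

```text
t 15.1 pos [523.3 163.2 154.8] F [ 0.5 -0.  -0.7] w 0.999
tool x [ 0.186 -0.983  0.   ] tool y [ 0.  0. -1.] tool z [0.983 0.186 0.001]
shift units (tool) [0.   2.68 0.07]
turn units (tool) [-0.01  0.02  0.  ] q6 [ 0.17 -0.07  1.87  0.    1.35  1.55]
plate z 0.07936365961876929 +x 0.07937238622161469 -x 0.07933175874739273 522
[array([526.4, 163.6]), array([130.5,  75.7]), np.float64(10.1)]
tabs 115 [-27.2 -23.5 -21.4  25.9  27.5] top 0.11985583174484407
```

View pics/s5c.png

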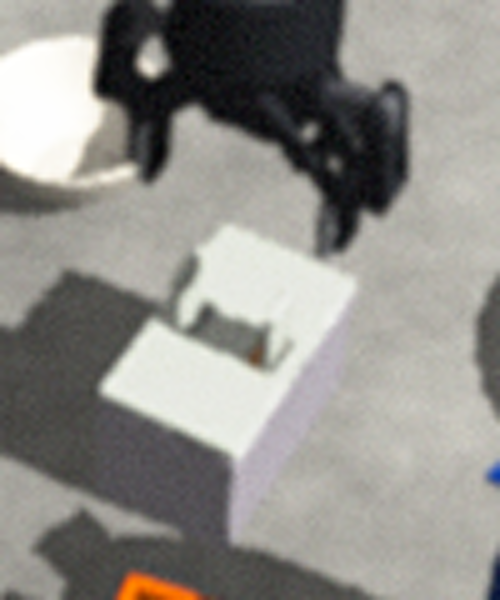

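Request:
drive_tool --motion '[[[0,0.5,0.1],[0,0,0],-1],[[0,0.7,0],[0,0,0],-1],[[0,0.7,0],[0,0,0],-1],[[0,0.5,0],[0,0,0],-0.6],[[0,0.2,0],[0,0,0],-0.3],[[0,0,0],[0,0,0],-0.18],[[0,0,0],[0,0,0],-0.18],[[0,0,0],[0,0,0],-0.18]]'

```text
time: 15.95
tool_pos: [0.5241, 0.1634, 0.0876]
tool_rot: [-0.543, 0.545, -0.452, 0.45]
contact_force: [-0.1, 0.1, -11.6]
gripper_width: 0.596
```

Request:
drive_tool --motion '[[[0,-0.06,0],[0,0,0],-0.18],[[0,-0.06,0],[0,0,0],-0.18],[[0,0,0],[0,0,0],-0.18]]'

```text
time: 16.25
tool_pos: [0.5259, 0.1637, 0.0929]
tool_rot: [0.545, -0.544, 0.451, -0.451]
contact_force: [0.6, -0.4, -10.6]
gripper_width: 0.595
```

Request:
drive_tool --motion '[[[0,-0.06,0],[0,0,0],-0.18],[[0,0,0],[0,0,0],-0.18]]'

```text
time: 16.45
tool_pos: [0.5259, 0.1637, 0.0944]
tool_rot: [0.545, -0.544, 0.451, -0.451]
contact_force: [0.4, -0.6, -10.8]
gripper_width: 0.594
```

The pull reads 11 N, roughly the weight of the whole filled box (cover alone would be 1.4 N), so the cover is locked. I'll lower it back gently and release.

Request:
drive_tool --motion '[[[0,0.06,0],[0,0,0],-0.18],[[0,0.06,0],[0,0,0],-0.18],[[0,0.06,0],[0,0,0],-0.18],[[0,0.06,0],[0,0,0],-0.18],[[0,0,0],[0,0,0],-0.18]]'

```text
time: 16.95
tool_pos: [0.5253, 0.1636, 0.0875]
tool_rot: [-0.544, 0.545, -0.451, 0.451]
contact_force: [-0.1, -0.1, -11.2]
gripper_width: 0.595
```

Request:
drive_tool --motion '[[[0,0.06,0],[0,0,0],-0.18],[[0,0.06,0],[0,0,0],-0.18],[[0,0,0],[0,0,0],-0.18]]'

```text
time: 17.25
tool_pos: [0.5265, 0.1639, 0.087]
tool_rot: [0.545, -0.544, 0.451, -0.451]
contact_force: [-4.9, -0.2, 0.8]
gripper_width: 0.593
```

Request:
drive_tool --motion '[[[0,0,0],[0,0,0],-0.4],[[0,0,0],[0,0,0],-0.8],[[0,0,0],[0,0,0],-1],[[0,0,0],[0,0,0],-1],[[0,-0.3,0],[0,0,0],-1],[[0,-0.7,0],[0,0,0],-1],[[0,-1,0],[0,0,0],-1],[[0,-1,0],[0,0,0],-1],[[0,-1,0],[0,0,0],-1],[[0,-1,0],[0,0,0],-1],[[0,0,0],[0,0,0],-1],[[0,0,0],[0,0,0],-1]]'

```text
time: 18.45
tool_pos: [0.5261, 0.1637, 0.2109]
tool_rot: [0.545, -0.544, 0.451, -0.452]
contact_force: [0.2, -0.4, -1.2]
gripper_width: 0.998
```

```bash
python3 -c "
from plan import *
from m import rect
plan(.525,.1635,.0877,100.6)
f=grab('scene','s6.png');P=cloud(f);z=P[...,2]
c,s=np.cos(np.radians(10.6)),np.sin(np.radians(10.6))
dx,dy=P[...,0]-.526,P[...,1]-.1635;lx=c*dx+s*dy;ly=-s*dx+c*dy
m=(abs(ly)<.030)&(abs(lx)>.02)&(abs(lx)<.055)&(z>.07)&(z<.095)
print('plate z',np.median(z[m]),np.median(z[m&(lx>0)]),np.median(z[m&(lx<0)]))
m=(np.hypot(dx,dy)<.09)&(z>.07)&(z<.09);print([np.round(v,1) for v in cv2.minAreaRect((P[m][:,:2]*1000).astype(np.float32))])
m=(abs(lx)<.02)&(abs(ly)<.04)&(z>.092)&(z<.122);print('tabs',np.round(np.percentile(ly[m]*1e3,[1,25,50,75,99]),1))
print('empty',rect(P,.04,.068,.573,-.168,.085))
"
```

```text
t 18.45 pos [526.1 163.7 210.9] F [ 0.2 -0.4 -1.2] w 0.998
tool x [ 0.186 -0.983  0.   ] tool y [ 0.002  0.    -1.   ] tool z [0.983 0.186 0.002]
shift units (tool) [ 0.    4.93 -0.05]
turn units (tool) [-0.02  0.02  0.  ] q6 [ 0.17 -0.11  1.81 -0.    1.44  1.55]
plate z 0.07936379970197804 0.07945010647940526 0.07923313857741787
[array([528.9, 163.9]), array([130.5,  75.6]), np.float64(9.8)]
tabs [-27.2 -23.2  21.9  26.2  28.2]
empty (609, array([ 573.5, -170.9]), array([ 81.9, 128.7]), 85.7, array([41.4, 52.3, 60.4]))
```

View pics/s6.png

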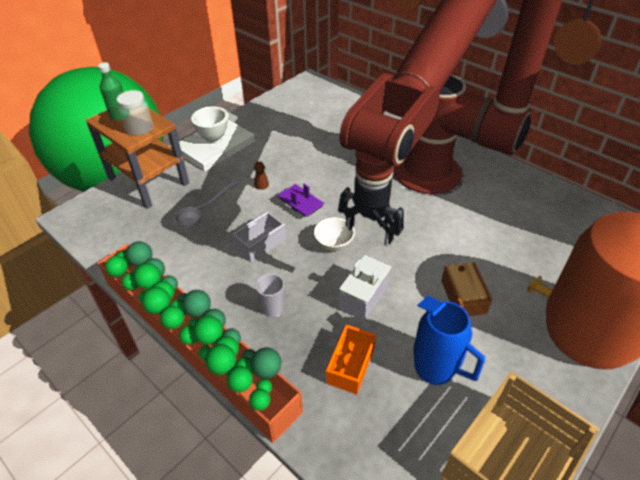

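The picture shows the cover seated on the filled box at about (366,285), the empty box at (260,235) and everything else in place. The gripper is clear, so I'm handing in.

```bash
python3 -c "
from plant import manip
print(manip.job_done())"
```

```text
the job is handed in; nothing more can be done
None
```

The white cover is off the empty box and locked on the filled box, and the job was handed in at about 18.5 s of the 58 s allowed.

**How it went:** I pinched the tabs in stages to a 38 mm opening. The cover came off cleanly and I carried it across. The seal touched with the rim at about 73 mm, and I pressed to the hard stop with about 18 N peak measured. I then let the tabs out while keeping the downward push on.

**Last checks:**
- **Locked:** a light pull on the sprung-out tabs read about 11 N, roughly the weight of the whole filled box (about 10 N); the cover alone would read about 1.4 N. During this pull the filled box was probably lifted a few millimetres, and I then set it back down.
- **Tabs and level:** both tabs stand out at about ±27 mm. The plate is level and its measured height is 79.4 mm; I expected about 78.7 mm if locked and 82.2 mm if only lying on the seal.
- **Boxes and bystanders:** in the same camera, the empty box is within about 3 mm of where it started. The filled box's centre read about 2 mm off, which is within measuring scatter. In the last picture nothing else looks moved.

**Uncertain:**
- I could not measure the pinch force directly, so I kept it down by limiting how far the gripper closed.
- The two cameras disagreed by 2–4 mm on position.

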